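# Swing a straightedge onto its catch and weigh it down

### The arm

A 7-joint arm with a two-finger parallel gripper is mounted at the origin on a cart in front of the work surface, level with it; the furniture and walls round the work are solid. World frame = base frame: x ahead of the robot, y to its left, z up, the work surface at z = 0. Lengths are in m, angles in rad, forces in N, time in s.
With the tool pointing down it reaches from about 0.4 to 0.875 m from the base axis. Payload 19.3 kg.
Tool frame: the origin (TCP) lies midway between the tips of the shut fingers; the grasp point (between the pads) lies 19 mm behind it (bot.pinch_z is the distance from the TCP to the grasp point, in m); z points along the fingers, y is the line along which they close (so a half turn about z gives the same grasp; the last joint's range is limited). The gripper opens to 85 mm and grips with 20 to 120 N. Pads are 22 mm wide; open, the fingers measure 114 mm over their backs; the gripper's body (76 mm by 85 mm) begins 54 mm behind the grasp point. The pads swing forward as they close: fully open they stand 13 mm farther back than shut.
Start: joints at [1.167, 0.521, -0.036, 1.599, 0.021, 1.021, -0.113], TCP at [0.205, -0.591, 0.231] pointing down, gripper open.
Joint ranges: [-2.91, 2.91], [-0.3, 2.13], [-1.5, 1.42], [0.17, 2.43], [-1.26, 4.41], [0.16, 1.93], [-2.52, 2.52]. Speed limits (rad/s): [1.89, 1.89, 2.39, 2.39, 3.01, 3.01, 3.01].

### API

Orientations are given as [roll, pitch, yaw] about the fixed x, y, z axes, in that order (R = Rz(yaw) Ry(pitch) Rx(roll)).
In Python, from workcell import observe, viewer, bot gives the robot as it stands. The module is installed in compiled form; this text tells all that it offers.
- The arm moves only by the tool play_rows, never from a script. Its argument "motion" is a list of rows, each a list of 7 numbers: the shift along the tool's x, y, z in cm, then the turn, a rotation vector about the tool's x, y, z in rad, then the opening, from -1 (shut) to 1 (fully open), so that 0 is half open. A call has exactly 5 rows; each row is the pose to reach, as a shift and turn from the pose commanded when the call began, along the tool's axes at that moment; what a row does not reach only later rows make up. A row lasts 1/10 s, in which the tool goes at most 50 mm and 8.59 degrees, less where a joint would pass 70% of its speed; a pose out of reach is approached as far as the arm can. A call with a gripper value outside its range is refused whole. The fingers move at their own pace and stop on an object; "squeeze" is the grip in N (left out, the last holds). Time passes only in rows, so rows that repeat a pose let the fingers close, or fill a call up. It gives the time, the measured TCP pose, the force, the opening and the grip force at its end, in the units of the state.
- observe(): the state, without advancing time (a new reading comes with each control period).
- viewer.grab_frame(name): name is "side" or "top" or "wrist"; returns (picture, depth): 384x512x3 uint8, red, green, blue; 384x512 float32, m along the optical axis (not along the pixel's ray), 0 where there is no reading.
- viewer.camera_info(name): a dict with "fx", "fy", "cx", "cy" (pixels), "R" (3x3) and "t" (3): a world point X has camera coordinates R X + t. Camera axes: x right, y down, z forward; pixel columns grow to the right and rows downward; lengths in m; the calibration is good to about 2 mm. A picture is of the moment at which its call begins: read the wrist's pose just before it. camera_info takes no time and is no camera call; for the wrist camera it gives the pose at the moment of the call.
- bot.job_done(): hands the job in; it is judged then, once.
The state is a dict: "clock": time; "qpos": joint angles; "qd": joint speeds; "joint_efforts": joint torques, N m; "position": TCP position; "tool_rot": TCP orientation; "force": force on the tool from outside, world axes, zero at the start; "moment": the same for the moment, N m; "grip_width": finger opening in m; "finger_force": force on a finger pad.
Only numpy, scipy, OpenCV 4.12 (cv2) and the standard library are available. Lean on these libraries where they do the work, as an engineer would, in place of code of your own. Each camera call takes 0.05 s, during which the arm holds its last target. There are 200 camera calls.

### The job

Set the straightedge on the trimming board ready for a cut: push it near its free end so that it swings round on its pin, past the spring roller catch, until it lies home against the stop with the roller sprung back out behind it. Feel for the stop: its exact place is unknown, the catch resists before it gives way, and you must never push the straightedge with more than 10 N. Then stand the grey book weight from the board upright on the ring engraved half-way along the straightedge, let go, and leave the other things on the table undisturbed.

Things in the scene. Friction and masses are not known exactly. Their poses are not given: they have to be found in the camera images.
- board: Fixed pale wooden trimming board, 300 x 340 x 12 mm, with a paper leaf on it. Origin at the centre of its underside on the table; x and y along its sides, z up. Its top is 12 mm above the table. It carries the pin at x = +85, y = -125 mm, and on its left part the stop block.
- home_mid (a point): Fixed point of the board at x = +85, y = +105 mm, 16.5 mm above the table: the middle of the range where bar_tip comes to lie when home. The grey stop block (18 mm high) is set anew each time and its place not reported: home lies up to 21 mm either way along the swing of the tip. Its rigid rubber-faced stop meets the far side of the straightedge 12 to 42 mm short of the end, facing board -x.
- pin (a point): Axis of the steel pivot pin at the height of the board's top. The pin is 10 mm thick and goes through the straightedge's hole (11.6 mm); a brass thumb nut of 22 mm diameter, its top 24 mm above the board, keeps the straightedge from lifting off.
- straightedge: Loose aluminium straightedge, 46 mm wide, 9 mm thick, 0.18 to 0.35 kg, flat on the board. Origin: centre of its pivot hole, underside; y runs along it to the free end 230 mm away, z up. Starts 28 to 43 degrees counter-clockwise (from above) of home, free end towards board -x; pushed on its near side it swings clockwise to board +x; home, it points along board +y within 6 degrees. Sliding takes 1 to 2 N.
- bar_tip (a point): Middle of the straightedge's free end face, at half its thickness (4.5 mm above the board). Corner radius of the end: 10 mm on the leading side, 3 mm on the trailing (pushed) side.
- bar_ring (a point): Centre of the engraved ring, 30 mm across, on the straightedge's top face (9 mm above the board), 115 mm from the pivot hole towards the free end.
- catch (a joint): How far the spring roller (upright, steel, 10 mm across, beside the end of the straightedge) is pressed back, m; 0 = fully out. The end meets it 50 mm before home, presses it back 3 to 4 mm, passes, and it springs out behind in the last 6 mm, resting near 0.001. Spring 3 N out, 4.5 N pressed back: entering takes a level push of 3 to 6 N (more if also pressed down); then only sliding friction until the rigid stop.
- weight: Grey felt-footed book weight, a round block 47 mm across and 23 mm high with a round knob 18 mm across on top of it, 41 mm high in all, 0.3 kg. It stands on the near right part of the board, clear of the straightedge's swing. Origin at the centre of its underside, z up.
- weight_center (a point): Centre of the book weight, 20.5 mm above its underside; z up along its axis.
- weight_knob (a point): Middle of the book weight's knob (18 mm across, 32 mm above its underside): grip it here from above.
- tin_center (a point): Bystander: round flat tin, 64 mm across, 23 mm high, on the table to the right; point at its centre.
- beaker_center (a point): Bystander: small clear beaker, 59 mm across, 67 mm high, on the table to the right; point at its centre.
- dropper_center (a point): Bystander: brown dropper bottle, 52 mm across, 139 mm high, on the table to the left; point at its centre.
Things that resemble listed ones, but are neither listed nor needed, are in the scene too. What is shaped like the weight but turquoise is not meant.

How it is judged:
By the outcome, as a careful person would: the job done as asked, in the order asked, and still so for the second after the job is handed in, with the robot touching nothing.
It also fails if it takes over 72 s, if anything falls off the work surface, if the arm or the gripper's body presses on something with over 40 N, if the wrist force passes 120 N, or if a joint passes its speed limit or range.

## Working session

There is one attempt and no reset: what is moved stays moved. The work goes in short steps, Python scripts to look and compute and a tool call to move; the robot and the scene stay as the last step left them, time stands still between calls to the robot, and variables do not carry over. Pictures are saved under pics/ and viewed, at most 10 in all, crops included, and the job is handed in when it is done.

Besides the shell and the picture viewer there is one more tool, called after "Call:" as a command line: name --pt "numbers of a row" for each row, then --argument value for the rest. play_rows: Moves the arm, as the interface text tells. Its arguments: {"type":"object","properties":{"motion":{"type":"array"},"squeeze":{"type":"number"}},"required":["motion"]}

```bash
mkdir -p pics; cat > h.py <<'E'
import numpy as np, cv2
from workcell import observe, viewer, bot
def grab(n,f):
    ci=viewer.camera_info(n); p,d=viewer.grab_frame(n)
    cv2.imwrite(f'pics/{f}.png',cv2.cvtColor(p,cv2.COLOR_RGB2BGR)); np.savez(f'pics/{f}.npz',d=d,p=p,**{k:ci[k] for k in ci})
def load(f): return np.load(f'pics/{f}.npz')
def ray(z,u,v,h):
    "pixel -> world at height h"
    R,t=z['R'],z['t']; c=-R.T@t; r=R.T@np.array([(u-z['cx'])/z['fx'],(v-z['cy'])/z['fy'],1])
    return c+r*(h-c[2])/r[2]
def dep(z,u,v):
    dd=z['d'][v,u]; return z['R'].T@(np.array([(u-z['cx'])/z['fx']*dd,(v-z['cy'])/z['fy']*dd,dd])-z['t'])
E
python3 - <<'E'
from h import *
grab('top','t1');grab('side','s1')
s=observe();print({k:np.round(v,3) for k,v in s.items()})
z=load('t1');print(z['R'],z['t'],z['fx'])
E
```

```text
{'clock': np.float64(0.1), 'qpos': array([ 1.167,  0.522, -0.036,  1.6  ,  0.021,  1.021, -0.113]), 'qd': array([-0.001, -0.002, -0.   , -0.001, -0.001,  0.001,  0.001]), 'joint_efforts': array([ 4.0000e-03, -9.2849e+01,  1.9840e+00, -3.7053e+01,  1.8000e-02,
        5.0000e-03,  0.0000e+00]), 'position': array([ 0.205, -0.59 ,  0.231]), 'tool_rot': array([-3.141,  0.   ,  0.334]), 'force': array([-0.166, -0.443, -0.235]), 'moment': array([ 0.023, -0.017, -0.026]), 'finger_force': np.float64(0.0), 'grip_width': np.float64(0.086)}
[[ 0.09908691 -0.99506608  0.00502744]
 [-0.97147497 -0.09782918 -0.21602276]
 [ 0.21544875  0.01652099 -0.97637539]] [-0.04736751  0.50528706  0.99885868] 348.55356068378285
```

View pics/t1.png

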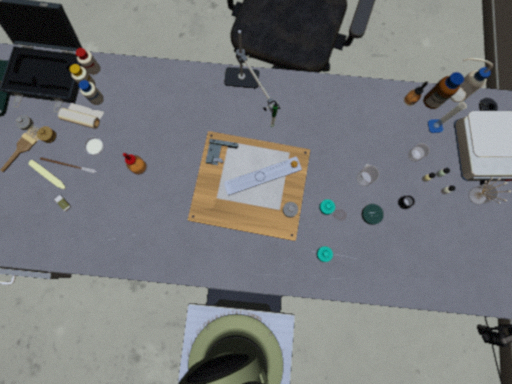

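View pics/s1.png

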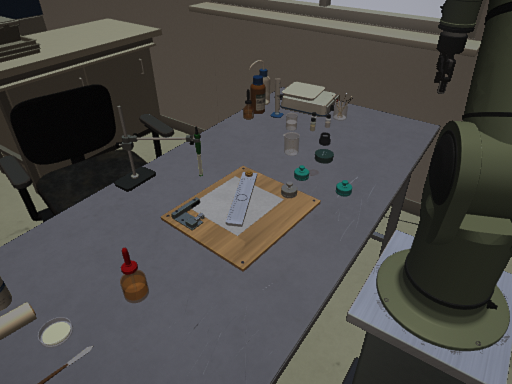

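The top picture shows the board around (250,185), the pin near (295,163), the bar's free end near (230,187), the grey weight at (290,209) and the stop hardware at (215,150). I'll enlarge that part.

```bash
python3 - <<'E'
from h import *
im=cv2.imread('pics/t1.png')[125:245,185:320]
cv2.imwrite('pics/t1c.png',cv2.resize(im,None,fx=5,fy=5,interpolation=cv2.INTER_CUBIC))
E
```

```text
(no output)
```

View pics/t1c.png

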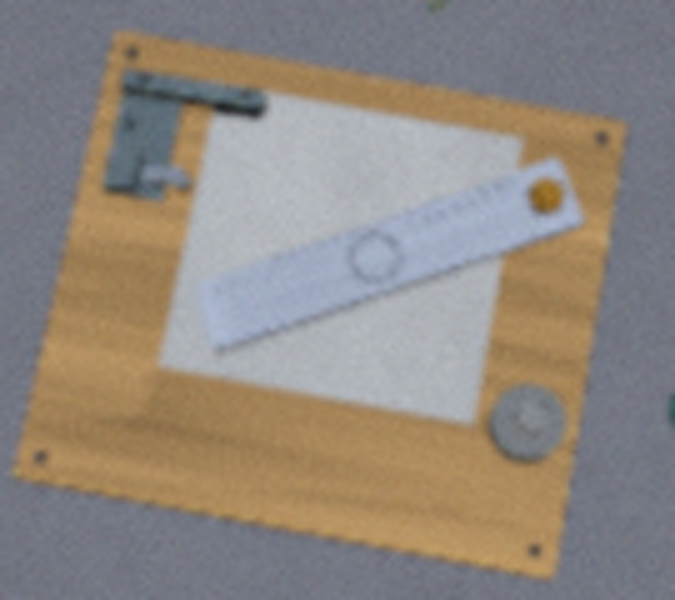

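The crop shows the board's corners at (115,32), (627,122), (553,578) and (15,478), the pin nut at (545,196), the ring at (375,257), the bar's free end between (205,288) and (218,350), and the knob at (532,417).

```bash
python3 - <<'E'
from h import *
z=load('t1')
P=lambda u,v,h: ray(z,u/5+185-.4,v/5+125-.4,h)
C=np.array([P(115,32,.012),P(627,122,.012),P(553,578,.012),P(15,478,.012)])[:,:2]
B=np.array([[.15,.17],[.15,-.17],[-.15,-.17],[-.15,.17]])
c=C.mean(0);U,S,V=np.linalg.svd(B.T@(C-c));R=(U@V).T
print('res mm',(1000*(C-c-B@R.T)).round(1).tolist(),'c',c,'yaw',np.arctan2(R[1,0],R[0,0]))
w=lambda x,y:(c+R@[x,y]).round(4)
print('pin',w(.085,-.125),'nut seen',P(545,196,.036)[:2],'home',w(.085,.105))
pin=w(.085,-.125)
ring=P(375,257,.021)[:2];d=ring-pin;print('ring',ring,np.linalg.norm(d),'ang board',np.degrees(np.arctan2(*(R.T@d)[::-1]))-90)
print('tip corners',P(205,288,.021)[:2],P(218,350,.021)[:2])
print('weight knob',P(532,415,.053)[:2],'rim',P(526,425,.035)[:2], 'board', R.T@(P(532,415,.053)[:2]-c))
E
```

```text
res mm [[-1.6, -1.0], [-0.9, 0.7], [1.5, 2.0], [1.0, -1.8]] c [0.52935918 0.01168263] yaw -0.08410058339009928
pin [ 0.6036 -0.12  ] nut seen [ 0.60126636 -0.11804623] home [0.6229 0.1092]
ring [ 0.55521598 -0.01586596] 0.11482557037573257 ang board 29.739702107822055
tip corners [0.52454517 0.08831461] [0.48596844 0.07569325]
weight knob [ 0.45914921 -0.11863787] rim [ 0.45576156 -0.11728598] board [-0.05901471 -0.13575764]
```

```bash
cat >> h.py <<'E'
from scipy.spatial.transform import Rotation as Ro
bc=np.array([.52936,.01168]);byaw=-.0841
bR=np.array([[np.cos(byaw),-np.sin(byaw)],[np.sin(byaw),np.cos(byaw)]])
def b2w(x,y): return bc+bR@[x,y]          # board m -> world xy
def w2b(p): return bR.T@(np.asarray(p)[:2]-bc)
def to(p,yaw=byaw):
    s=observe(); R=Ro.from_euler('xyz',s['tool_rot']); T=Ro.from_euler('xyz',[np.pi,0,yaw])
    print('shift cm',(R.inv().apply(np.array(p)-s['position'])*100).round(2),'rot',(R.inv()*T).as_rotvec().round(3))
def push(th,r=.200,half=.0145,edge=.011,gap=0):
    "tool centre (world xy) with home-aligned yaw, contacting bar at angle th (deg from home)"
    t=np.radians(th); rc=r+half
    x=-rc*np.sin(t)-.023*np.cos(t); y=rc*np.cos(t)-.023*np.sin(t)
    return b2w(.085+x-edge-gap,-.125+y-half)
E
python3 - <<'E'
from h import *
z=load('t1')
P=lambda u,v,h: ray(z,u/5+185-.4,v/5+125-.4,h)
for h in(.021,.030):
  for q in((182,180),(200,103),(262,115)):
    b=w2b(P(*q,h))-[.085,-.125]; print(h,q,b.round(4),np.hypot(*b).round(4))
for v in (135,140,145,150,155):
  print(v,[round(dep(z,u,v)[2]*1000) for u in range(205,242,3)])
for th in(30,15,0): print(th,push(th))
p=push(31,gap=.02); to([*p,.231])
E
```

```text
0.021 (182, 180) [-0.0297  0.2293] 0.2313
0.021 (200, 103) [0.0229 0.2284] 0.2295
0.021 (262, 115) [0.0222 0.1877] 0.189
0.03 (182, 180) [-0.0323  0.2281] 0.2303
0.03 (200, 103) [0.0199 0.2271] 0.2279
0.03 (262, 115) [0.0193 0.1867] 0.1877
135 [-5, 13, 12, 14, 10, 11, 13, 12, 11, 13, -2, -2, -4]
140 [1, 11, 28, 31, 26, 29, 26, 11, 11, 8, 13, 10, 5]
145 [13, 11, 13, 17, 13, 13, 17, 20, 25, 29, 29, 21, 9]
150 [11, 15, 17, 12, 1085, 15, 11, 12, 12, 11, 13, 12, 10]
155 [9, 27, 28, 14, 16, 12, 10, 12, 11, 13, 11, 13, 14]
30 [0.47929941 0.0507858 ]
15 [0.53082628 0.07351362]
0 [0.58647982 0.08213088]
shift cm [ 4.475e+01 -5.229e+01  3.000e-02] rot [-0.001  0.     0.418]
```

Call:
play_rows --pt "3 -3.5 0 0 0 0.08 -1" --pt "6 -7 0 0 0 0.16 -1" --pt "9 -10.5 0 0 0 0.25 -1" --pt "12 -14 0 0 0 0.33 -1" --pt "15 -17.5 0 0 0 0.418 -1" --squeeze 40

```text
clock: 0.6
position: [0.2894, -0.3742, 0.2312]
tool_rot: [-3.141, 0.0, -0.088]
force: [1.3, -0.7, 1.0]
grip_width: 0.0124
finger_force: 0.0
```

```bash
python3 - <<'E'
from h import *
s=observe();print(s['position'],s['tool_rot'],s['grip_width'],s['force'])
p=push(31,gap=.02); to([*p,.231])
E
```

```text
[ 0.28936044 -0.37417635  0.23116362] [-3.14140512e+00  1.01168950e-04 -8.77154660e-02] 0.01237040993628194 [ 1.29967091 -0.6788271   1.0180314 ]
shift cm [ 1.290e+01 -4.376e+01  2.000e-02] rot [-0.     0.    -0.004]
```

Call:
play_rows --pt "1.3 -4.5 0 0 0 0 -1" --pt "2.6 -9 0 0 0 0 -1" --pt "4 -13.5 0 0 0 0 -1" --pt "5.3 -18 0 0 0 0 -1" --pt "6.6 -22.5 0 0 0 0 -1"

```text
clock: 1.1
position: [0.3741, -0.1555, 0.2314]
tool_rot: [3.141, -0.0, -0.084]
force: [1.1, -0.4, 0.2]
grip_width: -0.0001
finger_force: 0.0
```

Call:
play_rows --pt "1.2 -4.5 2 0 0 0 -1" --pt "2.5 -9 5 0 0 0 -1" --pt "3.7 -13 8 0 0 0 -1" --pt "5 -17 11 0 0 0 -1" --pt "6.3 -21 14 0 0 0 -1"

```text
clock: 1.6
position: [0.4511, 0.0399, 0.0965]
tool_rot: [-3.141, -0.0, -0.084]
force: [1.5, -1.0, 0.6]
grip_width: 0.0002
finger_force: 0.0
```

```bash
python3 - <<'E'
from h import *
grab('wrist','w1')
s=observe();print(s['position'],s['tool_rot'],s['grip_width'],s['force'])
p=push(31,gap=.02); to([*p,.0155])
E
```

```text
[0.45170272 0.04657001 0.09276239] [-3.13873227e+00  2.69507455e-03 -7.80211194e-02] 8.24676974317939e-05 [-3.26273496 10.80832762 -5.13172488]
shift cm [ 0.44 -0.4   7.73] rot [-0.003  0.003  0.006]
```

View pics/w1.png

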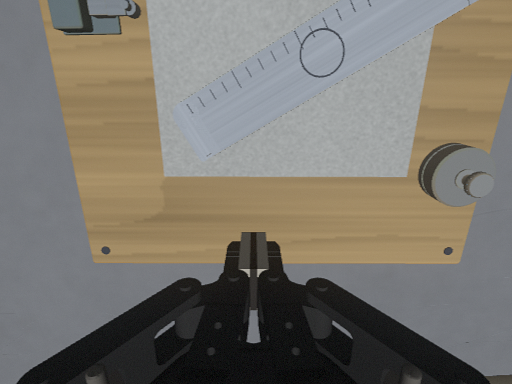

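The wrist picture shows the bar's end corners at (177,122) and (208,157), the ring at (322,52), the roller near (133,8), the knob top at (480,184) and the shut fingers at (253,240).

```bash
python3 - <<'E'
from h import *
z=load('w1')
for n,u,v,h in(('trail',208,157,.021),('lead',177,118,.021),('ring',322,52,.021),('roller',133,8,.03),('knob',480,184,.053),('c',93,263,.012),('c2',462,263,.012)):
  p=ray(z,u,v,h)[:2]; print(n,p.round(4),(w2b(p)-[.085,-.125]).round(4))
E
```

```text
trail [0.4885 0.0717] [-0.1307  0.1813]
lead [0.52   0.0906] [-0.101   0.2029]
ring [ 0.5556 -0.0175] [-0.0564  0.0981]
roller [0.5907 0.1045] [-0.0316  0.2226]
knob [ 0.4607 -0.1178] [-0.1426 -0.0098]
c [0.3964 0.1931] [-0.2328  0.2946]
c2 [ 0.3673 -0.1472] [-0.2332 -0.047 ]
```

Call:
play_rows --pt "0.1 -0.1 1.8 0 0 0 -1" --pt "0.2 -0.2 3.8 0 0 0 -1" --pt "0.3 -0.2 5.8 0 0 0 -1" --pt "0.3 -0.2 7.2 0 0 0 -1" --pt "0.3 -0.2 7.7 0 0 0 -1"

```text
clock: 2.15
position: [0.4532, 0.04, 0.0195]
tool_rot: [3.141, 0.002, -0.084]
force: [0.6, 0.0, 0.4]
grip_width: 0.0001
finger_force: 0.0
```

```bash
python3 - <<'E'
from h import *
s=observe();print(s['position'],s['tool_rot'],s['force'],w2b(s['position']))
for th in (30,26,22,18,14,10,6,3,0,-3): print(th);to([*push(th),.0155])
E
```

```text
[0.4532152  0.03998951 0.01947323] [ 3.14109608e+00  2.00813783e-03 -8.39420676e-02] [0.58263613 0.03615864 0.43380896] [-0.0782537   0.02181322]
30
shift cm [ 2.51 -1.29  0.39] rot [0.    0.002 0.   ]
26
shift cm [ 3.76 -2.14  0.39] rot [0.    0.002 0.   ]
22
shift cm [ 5.06 -2.89  0.39] rot [0.    0.002 0.   ]
18
shift cm [ 6.41 -3.56  0.38] rot [0.    0.002 0.   ]
14
shift cm [ 7.81 -4.12  0.38] rot [0.    0.002 0.   ]
10
shift cm [ 9.24 -4.59  0.38] rot [0.    0.002 0.   ]
6
shift cm [10.7  -4.96  0.37] rot [0.    0.002 0.   ]
3
shift cm [11.81 -5.17  0.37] rot [0.    0.002 0.   ]
0
shift cm [12.93 -5.32  0.37] rot [0.    0.002 0.   ]
-3
shift cm [14.05 -5.41  0.37] rot [0.    0.002 0.   ]
```

Call:
play_rows --pt "0.2 -0.1 0 0 0 0 -1" --pt "0.5 -0.25 0 0 0 0 -1" --pt "0.8 -0.4 0 0 0 0 -1" --pt "1.0 -0.5 0 0 0 0 -1" --pt "1.0 -0.5 0 0 0 0 -1"

```text
clock: 2.65
position: [0.4649, 0.0444, 0.0211]
tool_rot: [-3.141, -0.001, -0.084]
force: [-0.1, -1.3, -0.0]
grip_width: 0.0002
finger_force: 0.0
```

```bash
python3 - <<'E'
from h import *
s=observe();print(s['position'],s['tool_rot'],s['force'],w2b(s['position']))
for th in (30,26,22): print(th);to([*push(th),.0155])
E
```

```text
[0.46493212 0.04435211 0.02107922] [-3.14124520e+00 -8.94899473e-04 -8.43142624e-02] [-0.0915676  -1.27532018 -0.02856451] [-0.06694466  0.02714463]
30
shift cm [ 1.38 -0.76  0.56] rot [-0.    -0.001 -0.   ]
26
shift cm [ 2.62 -1.61  0.56] rot [-0.    -0.001 -0.   ]
22
shift cm [ 3.93 -2.36  0.56] rot [-0.    -0.001 -0.   ]
```

Call:
play_rows --pt "0 0 0.2 0 0 0 -1" --pt "0.3 -0.15 0.5 0 0 0 -1" --pt "0.6 -0.35 0.5 0 0 0 -1" --pt "0.9 -0.5 0.5 0 0 0 -1" --pt "1.1 -0.6 0.5 0 0 0 -1"

```text
clock: 3.15
position: [0.4762, 0.0495, 0.0157]
tool_rot: [-3.141, -0.0, -0.084]
force: [-0.0, 0.8, -0.8]
grip_width: 0.0001
finger_force: 0.0
```

Call:
play_rows --pt "0.2 -0.1 0 0 0 0 -1" --pt "0.4 -0.25 0 0 0 0 -1" --pt "0.6 -0.4 0 0 0 0 -1" --pt "0.8 -0.5 0 0 0 0 -1" --pt "1.0 -0.65 0 0 0 0 -1"

```text
clock: 3.65
position: [0.4864, 0.0549, 0.0157]
tool_rot: [3.142, 0.0, -0.084]
force: [-1.0, -0.1, 0.9]
grip_width: -0.0
finger_force: 0.3
```

```bash
python3 - <<'E'
from h import *
s=observe();print(s['position'],s['tool_rot'],s['force'],w2b(s['position']))
for th in (26,22,18): print(th);to([*push(th),.0155])
E
```

```text
[0.48638274 0.05490235 0.01568845] [ 3.14151750e+00  1.91266281e-04 -8.42696913e-02] [-1.02248895 -0.07070287  0.92537324] [-0.04645608  0.03945946]
26
shift cm [ 0.58 -0.38  0.02] rot [ 0.  0. -0.]
22
shift cm [ 1.88 -1.13  0.02] rot [ 0.  0. -0.]
18
shift cm [ 3.23 -1.79  0.02] rot [ 0.  0. -0.]
```

Call:
play_rows --pt "0.3 -0.18 0 0 0 0 -1" --pt "0.65 -0.4 0 0 0 0 -1" --pt "1.0 -0.6 0 0 0 0 -1" --pt "1.3 -0.8 0 0 0 0 -1" --pt "1.6 -0.98 0 0 0 0 -1"

```text
clock: 4.15
position: [0.5034, 0.0634, 0.0157]
tool_rot: [3.142, 0.0, -0.084]
force: [-0.5, -0.4, -0.8]
grip_width: 0.0001
finger_force: 0.3
```

Call:
play_rows --pt "0.3 -0.16 0 0 0 0 -1" --pt "0.6 -0.3 0 0 0 0 -1" --pt "0.9 -0.45 0 0 0 0 -1" --pt "1.2 -0.6 0 0 0 0 -1" --pt "1.5 -0.73 0 0 0 0 -1"

```text
clock: 4.65
position: [0.5189, 0.0694, 0.0157]
tool_rot: [-3.142, -0.0, -0.084]
force: [-0.7, 0.1, 0.4]
grip_width: -0.0001
finger_force: 0.3
```

```bash
python3 - <<'E'
from h import *
s=observe();print(s['position'],s['tool_rot'],s['force'],w2b(s['position']))
grab('wrist','w2')
for th in (18,16,14,12,10,8): print(th);to([*push(th),.0155])
E
```

```text
[0.51891357 0.06941959 0.01570753] [-3.14155377e+00 -1.81149679e-05 -8.41994655e-02] [-0.68074281  0.11836744  0.36497443] [-0.01525969  0.05665801]
18
shift cm [ 0.07 -0.05  0.02] rot [-0. -0. -0.]
16
shift cm [ 0.76 -0.35  0.02] rot [-0. -0. -0.]
14
shift cm [ 1.46 -0.62  0.02] rot [-0. -0. -0.]
12
shift cm [ 2.17 -0.87  0.02] rot [-0. -0. -0.]
10
shift cm [ 2.89 -1.09  0.02] rot [-0. -0. -0.]
8
shift cm [ 3.62 -1.28  0.02] rot [-0. -0. -0.]
```

View pics/w2.png

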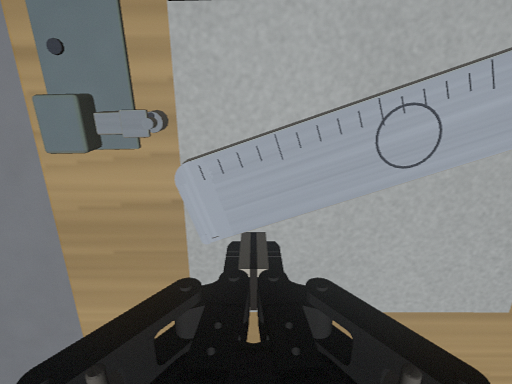

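The picture shows the bar being pushed on its near side by the fingers at (253,240). The roller at (155,121) sits just ahead of the leading corner at (185,165).

Call:
play_rows --pt "0.2 -0.1 0 0 0 0 -1" --pt "0.4 -0.2 0 0 0 0 -1" --pt "0.6 -0.28 0 0 0 0 -1" --pt "0.8 -0.37 0 0 0 0 -1" --pt "1.0 -0.45 0 0 0 0 -1"

```text
clock: 5.2
position: [0.5291, 0.073, 0.0157]
tool_rot: [3.142, 0.0, -0.084]
force: [-0.4, 0.2, -0.1]
grip_width: 0.0001
finger_force: 0.3
```

Call:
play_rows --pt "0.1 -0.04 0 0 0 0 -1" --pt "0.2 -0.08 0 0 0 0 -1" --pt "0.3 -0.12 0 0 0 0 -1" --pt "0.4 -0.15 0 0 0 0 -1" --pt "0.5 -0.19 0 0 0 0 -1"

```text
clock: 5.7
position: [0.5342, 0.0745, 0.0157]
tool_rot: [-3.142, 0.0, -0.084]
force: [-0.6, 0.6, -0.0]
grip_width: -0.0003
finger_force: 0.3
```

Call:
play_rows --pt "0.1 -0.035 0 0 0 0 -1" --pt "0.2 -0.07 0 0 0 0 -1" --pt "0.3 -0.1 0 0 0 0 -1" --pt "0.4 -0.14 0 0 0 0 -1" --pt "0.5 -0.17 0 0 0 0 -1"

```text
clock: 6.2
position: [0.5389, 0.0756, 0.0156]
tool_rot: [3.141, 0.001, -0.084]
force: [-4.0, -1.1, 1.5]
grip_width: 0.0
finger_force: 2.1
```

Call:
play_rows --pt "0.1 -0.03 0 0 0 0 -1" --pt "0.2 -0.06 0 0 0 0 -1" --pt "0.3 -0.09 0 0 0 0 -1" --pt "0.4 -0.12 0 0 0 0 -1" --pt "0.5 -0.15 0 0 0 0 -1"

```text
clock: 6.7
position: [0.5446, 0.0769, 0.0157]
tool_rot: [-3.141, -0.0, -0.084]
force: [-1.2, -1.0, 0.1]
grip_width: -0.0001
finger_force: 1.1
```

```bash
python3 - <<'E'
from h import *
for th in (11,9,7,5,4): print(th);to([*push(th),.0155])
E
```

```text
11
shift cm [ 0.08 -0.04  0.02] rot [-0. -0. -0.]
9
shift cm [ 0.8  -0.25  0.02] rot [-0. -0. -0.]
7
shift cm [ 1.53 -0.44  0.02] rot [-0. -0. -0.]
5
shift cm [ 2.27 -0.6   0.02] rot [-0. -0. -0.]
4
shift cm [ 2.64 -0.66  0.02] rot [-0. -0. -0.]
```

Call:
play_rows --pt "0.16 -0.06 0 0 0 0 -1" --pt "0.32 -0.11 0 0 0 0 -1" --pt "0.48 -0.16 0 0 0 0 -1" --pt "0.64 -0.21 0 0 0 0 -1" --pt "0.8 -0.25 0 0 0 0 -1"

```text
clock: 7.2
position: [0.5528, 0.0787, 0.0157]
tool_rot: [-3.142, -0.0, -0.084]
force: [-1.0, 0.1, 0.0]
grip_width: 0.0003
finger_force: 0.5
```

Call:
play_rows --pt "0.16 -0.04 0 0 0 0 -1" --pt "0.32 -0.08 0 0 0 0 -1" --pt "0.48 -0.12 0 0 0 0 -1" --pt "0.64 -0.16 0 0 0 0 -1" --pt "0.8 -0.2 0 0 0 0 -1"

```text
clock: 7.7
position: [0.5608, 0.08, 0.0157]
tool_rot: [-3.142, 0.0, -0.084]
force: [-1.5, 1.0, 0.1]
grip_width: -0.0
finger_force: 0.7
```

```bash
python3 - <<'E'
from h import *
s=observe();print(s['position'],s['force'],w2b(s['position']))
grab('wrist','w3')
E
```

```text
[0.56079595 0.07998848 0.01570623] [-1.47305751  1.04576218  0.14317378] [0.02558687 0.07070771]
```

View pics/w3.png

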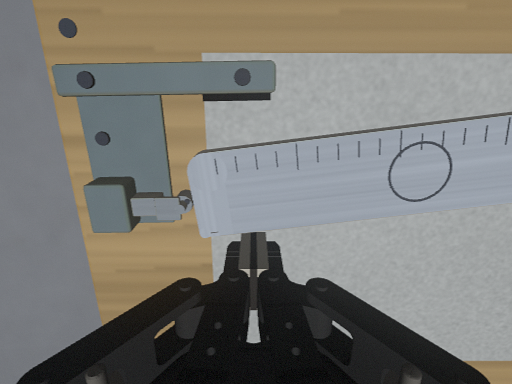

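The picture shows the roller at (185,203) pressed against the bar's end. The black rubber stop face spans (203–271, 93–101), and the bar's far edge runs from (210,152) to (512,114).

```bash
python3 - <<'E'
from h import *
z=load('w3')
f=lambda u,v,h:(1000*(w2b(ray(z,u,v,h))-[.085,-.125])).round(1)
for a in((205,101.5,.012),(270,101,.012),(237,101,.015),(205,96,.030),(270,92,.030)): print(a,f(*a))
a,b=f(215,151.5,.021),f(505,114.5,.021); d=b-a; print(a,b,'th',np.degrees(np.arctan2(d[0],-d[1])), np.hypot(*(a-b)))
dd=f(420,171,.021); print('ring',dd,np.degrees(np.arctan2(-dd[0],dd[1])),np.hypot(*dd))
# theta from finger contact
from scipy.optimize import brentq
s=observe();print('th finger',brentq(lambda t:w2b(push(t))[0]-w2b(s['position'])[0],-8,20))
E
```

```text
(205, 101.5, 0.012) [ 19.6 218.9]
(270, 101, 0.012) [ 19.8 186.9]
(237, 101, 0.015) [ 20. 203.]
(205, 96, 0.03) [ 22.6 215.9]
(270, 92, 0.03) [ 24.2 188. ]
[ -3.5 213.9] [14.  77.1] th 7.289910663360873 137.91479253510118
ring [-13.5 111.8] 6.885207239109033 112.61212190523717
th finger 6.780187599335549
```

Call:
play_rows --pt "0.16 -0.03 0 0 0 0 -1" --pt "0.32 -0.06 0 0 0 0 -1" --pt "0.48 -0.09 0 0 0 0 -1" --pt "0.64 -0.12 0 0 0 0 -1" --pt "0.8 -0.15 0 0 0 0 -1"

```text
clock: 8.25
position: [0.5689, 0.0807, 0.0157]
tool_rot: [-3.142, 0.0, -0.084]
force: [-1.9, 0.4, -0.5]
grip_width: 0.0
finger_force: 0.8
```

Call:
play_rows --pt "0.16 -0.02 0 0 0 0 -1" --pt "0.32 -0.05 0 0 0 0 -1" --pt "0.48 -0.07 0 0 0 0 -1" --pt "0.64 -0.1 0 0 0 0 -1" --pt "0.8 -0.12 0 0 0 0 -1"

```text
clock: 8.75
position: [0.5769, 0.0813, 0.0157]
tool_rot: [-3.142, 0.0, -0.084]
force: [-2.9, 0.8, 0.3]
grip_width: 0.0004
finger_force: 1.0
```

```bash
python3 - <<'E'
from h import *
s=observe();print(s['position'],s['force'],w2b(s['position']))
grab('wrist','w4')
E
```

```text
[0.57693204 0.08126694 0.01569595] [-2.88029946  0.81665802  0.29451728] [0.04155854 0.07333709]
```

View pics/w4.png

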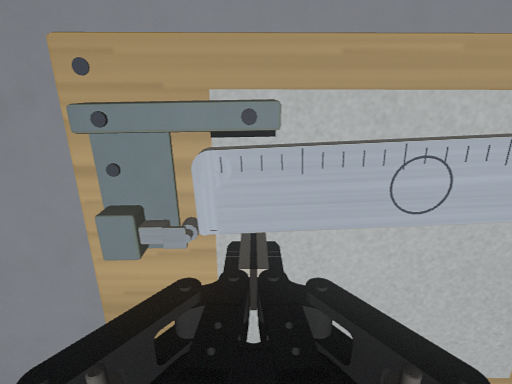

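The gap from the bar's far edge (v≈148) to the rubber's lower edge (v≈136) is about 6–7 mm, and the roller at (192,229) is reaching the trailing corner.

Call:
play_rows --pt "0.08 -0.01 0 0 0 0 -1" --pt "0.16 -0.02 0 0 0 0 -1" --pt "0.24 -0.03 0 0 0 0 -1" --pt "0.29 -0.03 0 0 0 0 -1" --pt "0.33 -0.04 0 0 0 0 -1"

```text
clock: 9.3
position: [0.5803, 0.0812, 0.0157]
tool_rot: [3.142, -0.0, -0.084]
force: [-0.3, 0.1, 0.0]
grip_width: 0.0001
finger_force: 0.0
```

Call:
play_rows --pt "0.01 0 0 0 0 0 -1" --pt "0.02 0 0 0 0 0 -1" --pt "0.03 0 0 0 0 0 -1" --pt "0.04 0 0 0 0 0 -1" --pt "0.05 0 0 0 0 0 -1"

```text
clock: 9.8
position: [0.5807, 0.0813, 0.0157]
tool_rot: [-3.142, 0.0, -0.084]
force: [0.7, -0.2, -0.5]
grip_width: 0.0002
finger_force: 0.0
```

Call:
play_rows --pt "0.01 0 0 0 0 0 -1" --pt "0.02 0 0 0 0 0 -1" --pt "0.03 0 0 0 0 0 -1" --pt "0.04 0 0 0 0 0 -1" --pt "0.05 0 0 0 0 0 -1"

```text
clock: 10.3
position: [0.5812, 0.0813, 0.0157]
tool_rot: [-3.142, -0.0, -0.084]
force: [0.1, -0.1, -0.1]
grip_width: -0.0001
finger_force: 0.0
```

```bash
python3 - <<'E'
from h import *
s=observe();print(s['position'],s['force'],w2b(s['position']))
grab('wrist','w5')
E
```

```text
[0.58121277 0.08129634 0.01572066] [ 0.12152078 -0.08447349 -0.08665962] [0.04582167 0.07372597]
```

View pics/w5.png

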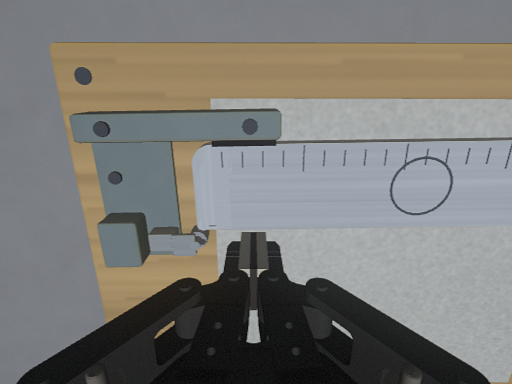

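The roller has sprung out at (202,237) behind the bar, and the bar's far edge (v≈144) is about at the stop. Now I'll feel for the stop in half-millimetre steps.

Call:
play_rows --pt "0.01 0 0 0 0 0 -1" --pt "0.02 0 0 0 0 0 -1" --pt "0.03 0 0 0 0 0 -1" --pt "0.04 0 0 0 0 0 -1" --pt "0.05 0 0 0 0 0 -1"

```text
clock: 10.85
position: [0.5817, 0.0812, 0.0157]
tool_rot: [-3.142, 0.0, -0.084]
force: [-0.4, -0.5, -0.3]
grip_width: 0.0001
finger_force: 0.0
```

```bash
python3 - <<'E'
from h import *
z=load('w5')
f=lambda u,v,h:(1000*(w2b(ray(z,u,v,h))-[.085,-.125])).round(1)
print('stop',f(237,145,.021),f(237,145,.012)); a,b=f(225,229,.021),f(505,224.5,.021);d=b-a
print(a,b,np.degrees(np.arctan2(d[0],-d[1])));a,b=f(225,145.5,.021),f(505,138.5,.021);d=b-a
print(a,b,np.degrees(np.arctan2(d[0],-d[1])));dd=f(421.5,185,.021);print('ring',dd,np.degrees(np.arctan2(-dd[0],dd[1])))
print(f(202,237,.025))
print(1000*(w2b(observe()['position'])-[.074,-.125]))
E
```

```text
stop [ 19.9 206.1] [ 18.2 206.6]
[-25.5 213.4] [-23.   63.8] 0.9573938307825934
[ 19.7 211.9] [22.9 76.9] 1.3578679060688856
ring [ -0.7 112.6] 0.356185870289778
[-28.1 225.3]
[-27.71049545 198.71791823]
```

Call:
play_rows --pt "0.02 0 0 0 0 0 -1" --pt "0.04 0 0 0 0 0 -1" --pt "0.06 0 0 0 0 0 -1" --pt "0.08 0 0 0 0 0 -1" --pt "0.1 0 0 0 0 0 -1"

```text
clock: 11.35
position: [0.5827, 0.0812, 0.0157]
tool_rot: [-3.142, 0.0, -0.084]
force: [0.2, -0.2, 0.2]
grip_width: -0.0003
finger_force: 0.0
```

Call:
play_rows --pt "0.01 0 0 0 0 0 -1" --pt "0.02 0 0 0 0 0 -1" --pt "0.03 0 0 0 0 0 -1" --pt "0.04 0 0 0 0 0 -1" --pt "0.04 0 0 0 0 0 -1"

```text
clock: 11.85
position: [0.5831, 0.0811, 0.0157]
tool_rot: [3.142, 0.0, -0.084]
force: [-0.3, -0.3, 0.5]
grip_width: -0.0002
finger_force: 0.0
```

Call:
play_rows --pt "0.01 0 0 0 0 0 -1" --pt "0.02 0 0 0 0 0 -1" --pt "0.03 0 0 0 0 0 -1" --pt "0.04 0 0 0 0 0 -1" --pt "0.05 0 0 0 0 0 -1"

```text
clock: 12.35
position: [0.5834, 0.0811, 0.0156]
tool_rot: [3.142, 0.0, -0.084]
force: [-2.2, 0.5, 0.6]
grip_width: -0.0001
finger_force: 0.8
```

Call:
play_rows --pt "0.01 0 0 0 0 0 -1" --pt "0.015 0 0 0 0 0 -1" --pt "0.02 0 0 0 0 0 -1" --pt "0.025 0 0 0 0 0 -1" --pt "0.03 0 0 0 0 0 -1"

```text
clock: 12.85
position: [0.5835, 0.0811, 0.0156]
tool_rot: [3.141, 0.001, -0.084]
force: [-4.3, -0.1, 2.7]
grip_width: 0.0
finger_force: 2.7
```

Call:
play_rows --pt "0.005 0 0 0 0 0 -1" --pt "0.01 0 0 0 0 0 -1" --pt "0.015 0 0 0 0 0 -1" --pt "0.015 0 0 0 0 0 -1" --pt "0.015 0 0 0 0 0 -1"

```text
clock: 13.35
position: [0.5835, 0.0811, 0.0156]
tool_rot: [3.141, 0.001, -0.084]
force: [-5.5, 0.6, 2.1]
grip_width: 0.0
finger_force: 3.0
```

The stop is felt: force rises to 5.5 N without movement. Now back off.

Call:
play_rows --pt "-0.1 0 0 0 0 0 -1" --pt "-0.8 0 0 0 0 0 -1" --pt "-2 0 -1 0 0 0 -1" --pt "-4 2 -4 0 0 0 -1" --pt "-6 5 -7 0 0 0 -1"

```text
clock: 13.85
position: [0.5189, 0.0373, 0.086]
tool_rot: [-3.141, 0.0, -0.082]
force: [1.4, -0.6, 0.9]
grip_width: 0.0
finger_force: 0.0
```

```bash
python3 - <<'E'
from h import *
to([.4598,-.1178,.085])
E
```

```text
shift cm [-4.63 15.94  0.1 ] rot [-0.001  0.     0.003]
```

Call:
play_rows --pt "-1 3.5 0 0 0 0 -0.5" --pt "-2 7.5 0 0 0 0 0" --pt "-3.2 11.5 0 0 0 0 0" --pt "-4.3 14.8 0 0 0 0 0" --pt "-4.6 15.9 0 0 0 0 0"

```text
clock: 14.35
position: [0.4591, -0.1216, 0.0858]
tool_rot: [3.14, 0.0, -0.088]
force: [0.2, -0.2, 0.6]
grip_width: 0.0425
finger_force: 0.0
```

Call:
play_rows --pt "0 0 0 0 0 0 0" --pt "0 0 0 0 0 0 0" --pt "0 0 0 0 0 0 0" --pt "0 0 0 0 0 0 0" --pt "0 0 0 0 0 0 0"

```text
clock: 14.85
position: [0.4611, -0.1176, 0.0857]
tool_rot: [-3.141, -0.0, -0.083]
force: [0.1, -0.3, -0.2]
grip_width: 0.0426
finger_force: 0.0
```

```bash
python3 - <<'E'
from h import *
s=observe();print(s['position'],s['force'],s['grip_width'])
grab('wrist','w6'); to([.4598,-.1178,.0375])
E
```

```text
[ 0.46108534 -0.11757484  0.08566809] [ 0.09777241 -0.30785595 -0.17813044] 0.0426298287764059
shift cm [-0.12  0.02  4.81] rot [-0.     0.     0.001]
```

View pics/w6.png

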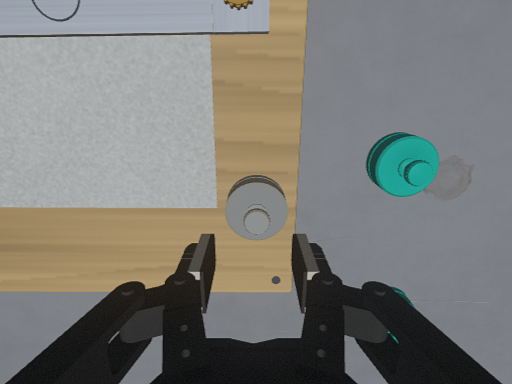

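The weight is between the open fingers, with its knob top at (257,221).

```bash
python3 - <<'E'
from h import *
z=load('w6'); p=ray(z,257,221,.053);print(p, ray(z,256.5,208,.035)); to([p[0],p[1],.0375])
E
```

```text
[ 0.46102703 -0.12054866  0.053     ] [ 0.46291287 -0.12055542  0.035     ]
shift cm [0.03 0.28 4.81] rot [-0.     0.     0.001]
```

Call:
play_rows --pt "0.1 0.2 1.2 0 0 0 0" --pt "0.1 0.2 2.6 0 0 0 0" --pt "0.1 0.2 3.9 0 0 0 0" --pt "0.1 0.2 4.5 0 0 0 0" --pt "0.1 0.2 4.7 0 0 0 0"

```text
clock: 15.4
position: [0.4612, -0.1202, 0.0377]
tool_rot: [-3.141, 0.001, -0.084]
force: [0.3, 0.1, 0.6]
grip_width: 0.0424
finger_force: 0.0
```

Call:
play_rows --pt "0 0 0 0 0 0 0" --pt "0 0 0 0 0 0 -0.4" --pt "0 0 0 0 0 0 -1" --pt "0 0 0 0 0 0 -1" --pt "0 0 0 0 0 0 -1" --squeeze 30

```text
clock: 15.9
position: [0.4619, -0.1205, 0.0392]
tool_rot: [3.141, -0.001, -0.084]
force: [-0.4, 0.3, 7.9]
grip_width: 0.0166
finger_force: 29.3
```

Call:
play_rows --pt "0 0 0 0 0 0 -1" --pt "0 0 0 0 0 0 -1" --pt "0 0 0 0 0 0 -1" --pt "0 0 -0.2 0 0 0 -1" --pt "0 0 -0.6 0 0 0 -1"

```text
clock: 16.4
position: [0.4614, -0.1203, 0.0447]
tool_rot: [-3.142, 0.001, -0.084]
force: [-0.1, 0.7, -2.8]
grip_width: 0.016
finger_force: 29.3
```

```bash
python3 - <<'E'
from h import *
p=b2w(.0845,-.0115);print(p); to([p[0]-.05,p[1],.10])
E
```

```text
[ 0.61259534 -0.00687743]
shift cm [  9.13 -12.16  -5.53] rot [-0.     0.001 -0.   ]
```

Call:
play_rows --pt "0 0 -1.5 0 0 0 -1" --pt "0.5 -0.7 -3.5 0 0 0 -1" --pt "1.7 -2.2 -5.3 0 0 0 -1" --pt "3.5 -4.6 -5.5 0 0 0 -1" --pt "5.5 -7.3 -5.5 0 0 0 -1"

```text
clock: 16.9
position: [0.5233, -0.0522, 0.1008]
tool_rot: [3.141, -0.001, -0.086]
force: [0.5, -0.8, -3.2]
grip_width: 0.0162
finger_force: 29.6
```

Call:
play_rows --pt "1.8 -2.4 0 0 0 0 -1" --pt "3.0 -4.1 0 0 0 0 -1" --pt "3.6 -4.8 0 0 0 0 -1" --pt "3.6 -4.8 0 0 0 0 -1" --pt "3.6 -4.8 0 0 0 0 -1"

```text
clock: 17.4
position: [0.5617, -0.0085, 0.0996]
tool_rot: [3.141, 0.001, -0.085]
force: [1.0, -0.5, -3.1]
grip_width: 0.0163
finger_force: 29.6
```

```bash
python3 - <<'E'
from h import *
s=observe();print(s['position'],s['tool_rot'],s['force'],s['grip_width'])
grab('wrist','w7')
E
```

```text
[ 0.56174335 -0.00850758  0.09959023] [ 3.14093938e+00  8.38694902e-04 -8.49807145e-02] [ 1.00660932 -0.51092737 -3.13112575] 0.016313821389515027
```

View pics/w7.png

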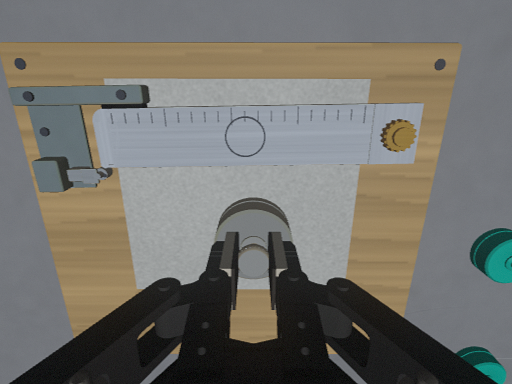

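The held weight is centred at u≈254, with its rear rim at v≈198–206. The ring is centred at (245,137), the bar is home and the roller is out.

```bash
python3 - <<'E'
from h import *
z=load('w7'); p=ray(z,245,137,.021);print('ring',p, (w2b(p)-[.085,-.125]))
q=ray(z,400,134,.036);print('nut',q,(w2b(q)-[.085,-.125]), np.hypot(*(p-q)[:2]))
a=ray(z,254,209,.0954);b=ray(z,254,198,.0724)
s=observe();R=Ro.from_euler('xyz',s['tool_rot'])
for x in(a,b):print('rim far in tool', R.inv().apply(x-s['position']))
for u in (216,292): print(R.inv().apply(ray(z,u,240,.0954)-s['position']))
to([p[0],p[1],.0485])
E
```

```text
ring [ 0.61170444 -0.00688179  0.021     ] [-0.00138738  0.11342082]
nut [ 0.60661092 -0.11863688  0.036     ] [0.00292462 0.00163285] 0.11187110155906975
rim far in tool [0.02133274 0.00064504 0.00422945]
rim far in tool [0.019053   0.00070821 0.02723127]
[ 0.00175044 -0.02147013  0.00423024]
[0.00171259 0.02277613 0.00425904]
shift cm [ 4.97 -0.61  5.11] rot [ 0.001  0.001 -0.001]
```

Call:
play_rows --pt "1.3 -0.2 0 0 0 0 -1" --pt "3 -0.4 0 0 0 0 -1" --pt "4.5 -0.6 0.8 0 0 0 -1" --pt "5.1 -0.65 2 0 0 0 -1" --pt "5.1 -0.65 3.3 0 0 0 -1"

```text
clock: 17.95
position: [0.6137, -0.0061, 0.0658]
tool_rot: [3.141, 0.0, -0.085]
force: [1.0, -0.0, -3.3]
grip_width: 0.0163
finger_force: 29.6
```

Call:
play_rows --pt "0 0 0.6 0 0 0 -1" --pt "0 0 1 0 0 0 -1" --pt "0 0 1.2 0 0 0 -1" --pt "0 0 1.3 0 0 0 -1" --pt "0 0 1.4 0 0 0 -1"

```text
clock: 18.45
position: [0.614, -0.0053, 0.053]
tool_rot: [-3.142, -0.0, -0.084]
force: [1.0, 0.1, -2.8]
grip_width: 0.0158
finger_force: 29.6
```

Call:
play_rows --pt "0 0 0.1 0 0 0 -1" --pt "0 0 0.2 0 0 0 -1" --pt "0 0 0.3 0 0 0 -1" --pt "0 0 0.36 0 0 0 -1" --pt "0 0 0.4 0 0 0 -1"

```text
clock: 18.95
position: [0.6138, -0.0053, 0.0486]
tool_rot: [-3.142, 0.0, -0.084]
force: [0.2, 0.8, -2.6]
grip_width: 0.0162
finger_force: 29.6
```

Call:
play_rows --pt "0 0 0.02 0 0 0 -1" --pt "0 0 0.04 0 0 0 -1" --pt "0 0 0.06 0 0 0 -1" --pt "0 0 0.06 0 0 0 -1" --pt "0 0 0.06 0 0 0 -1"

```text
clock: 19.45
position: [0.6139, -0.0052, 0.0483]
tool_rot: [-3.141, -0.0, -0.084]
force: [-1.9, 0.6, 2.8]
grip_width: 0.0163
finger_force: 30.0
```

Call:
play_rows --pt "0 0 -0.02 0 0 0 -0.5" --pt "0 0 -0.02 0 0 0 -0.3" --pt "0 0 -0.02 0 0 0 -0.1" --pt "0 0 -0.1 0 0 0 -0.1" --pt "0 0 -0.5 0 0 0 -0.1"

```text
clock: 19.95
position: [0.6137, -0.0053, 0.053]
tool_rot: [3.142, 0.0, -0.084]
force: [0.2, 0.2, 0.4]
grip_width: 0.0386
finger_force: 0.0
```

Call:
play_rows --pt "0 0 -1.5 0 0 0 -0.1" --pt "0 0 -3 0 0 0 -0.1" --pt "0 0 -5.5 0 0 0 -0.1" --pt "-2 0 -8 0 0 0 -0.1" --pt "-5 0 -9 0 0 0 -0.1"

```text
clock: 20.45
position: [0.5653, -0.001, 0.1464]
tool_rot: [-3.141, -0.004, -0.085]
force: [-0.6, 0.2, -0.1]
grip_width: 0.0383
finger_force: 0.0
```

Call:
play_rows --pt "-2 0 0 0 0 0 -0.1" --pt "-4 0 0 0 0 0 -0.1" --pt "-5 0 0 0 0 0 -0.1" --pt "-5 0 0 0 0 0 -0.1" --pt "-5 0 0 0 0 0 -0.1"

```text
clock: 20.95
position: [0.5152, 0.0031, 0.1437]
tool_rot: [-3.141, -0.001, -0.084]
force: [0.2, 0.2, -0.2]
grip_width: 0.0384
finger_force: 0.0
```

```bash
python3 - <<'E'
from h import *
s=observe();print(s['position'],s['force'],s['grip_width'])
grab('wrist','w8')
E
```

```text
[0.51519067 0.00313637 0.14369322] [ 0.23328704  0.20249853 -0.2180231 ] 0.038445390445422105
```

View pics/w8.png

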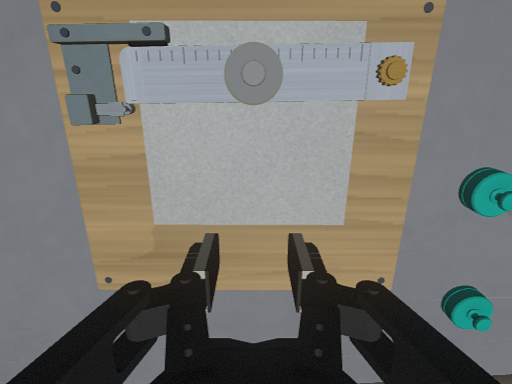

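The weight stands upright on the bar, with its block centred at (253,73) and covering the ring. The bar is against the stop and the roller at (129,108) is out behind it. I'll check the centring numerically.

```bash
python3 - <<'E'
from h import *
z=load('w8'); f=lambda u,v,h:(1000*(w2b(ray(z,u,v,h))-[.085,-.125])).round(1)
print('weight',f(253.5,73,.044),'knob',f(253.5,73,.062),'nut',f(393,70,.030),'end',f(120.5,75,.021),'heel',f(413,70,.021))
print('edges at weight',f(253,42.5,.021),f(253,101.5,.021))
E
```

```text
weight [ -1.5 114.5] knob [ -2.4 114.6] nut [ 1.3 -1.5] end [ -1.9 229.7] heel [  1.8 -22.8]
edges at weight [ 23.3 114.9] [-24. 115.]
```

```bash
python3 -c "
from workcell import bot
print(bot.job_done())"
```

```text
the job is handed in; nothing more can be done
None
```

The job is handed in at about 21 s: the straightedge lies home against the stop with the roller sprung out behind it, and the grey weight stands released on the ring, within about 1–2 mm by the wrist camera. The highest push reading was 5.5 N, but force was read only at the end of each half-second move, so a brief peak at the catch could have gone unseen; I viewed 11 pictures, one over the limit of 10.

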